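Tip a heater module down into its sled and press it onto the sprung contact

TASK

Tip the cream heater module that stands on its green front over onto its side in the sled, top end towards the dock, by pushing it near the top; do not shove it along while it is upright. Then slide it along the sled until it meets the sprung contact plate, press the plate with about 13 newtons (never 20 or more) for a moment, and let go and move the hand clear so that the module stays lying in the sled, touching the plate. Do not disturb the amber bottle or the white jar beside the sled.

Things in the scene. Friction and masses are not known exactly. Their poses are not given: they have to be found in the camera images.
- module: Rigid cream box, 92 (x) x 88 (y) x 210 mm (z), 0.5 to 0.9 kg, balanced about its middle, too thick to grip. Origin: centre of its teal-green end face; z runs along its length to the end with the black and brass socket. It starts standing on the green end in the sled, y roughly along the sled to the dock; tip it over its +y lower edge so that z ends along the sled's +y.
- sled: Fixed grey straight channel. Origin on the table, on the channel's centre line; y runs along it to the dock, z up. Floor 6 mm above the table, from y = -230 to +270 mm; 102 mm clear width between two cream rails that rise to 26 mm above the table; 124 mm wide outside. The -y end is open.
- dock: Fixed cream block with a green band, 95 mm high, across the sled from y = 225 to 270 mm; same origin and axes as the sled. It carries the sprung contact plate (black with a brass strip, 84 mm wide, 14 to 74 mm above the table). The dock feels the push on the module less the module's sliding friction in the sled, roughly 2 to 6 N.
- amber: Amber glass bottle with a grey cap, 76 mm across, 170 mm tall, standing on the table beside the sled on its +x side, about the middle of its length. Origin: centre of its underside.
- jar: Small white jar, 48 mm across, 50 mm tall, standing on the table beside the sled on its -x side. Origin: centre of its underside.
- plate_near (a point): Fixed point on the sled's centre line at y = 180 mm, 44 mm above the table: the nearest place where the contact plate's face can be. Each time the plate is locked at another depth, not measured: its face rests 0 to 24 mm beyond this point, towards +y. It yields about 3.5 N per mm pressed in, 9 mm of travel.
Things that resemble listed ones, but are neither listed nor needed, are in the scene too. What is shaped like the module but pink is not meant. What is shaped like the dock but pink is not meant.

How it is judged:
On the way, in this order (a step that is already met when the one before it is completed fails the run):
1. the module lies on its side in the sled, not yet pressing the contact plate (angle between module's own z axis and vertical between 1.5 and 1.65 rad and z of module in the frame of sled between 0.04 and 0.06 m and contact force between module and dock below 1 N), for 0.2 s.
2. the module presses the contact plate with more than 8 N for 0.2 s (contact force between module and dock above 8 N), for 0.2 s.
At the end, for the whole second after the job is handed in: The module lies flat on its side between the rails of the sled (within about 4 degrees, 12 mm of the centre line), socket end towards the dock, still touching the contact plate (more than 0.2 N), at rest and let go (angle between module's own z axis and vertical between 1.5 and 1.65 rad and z of module in the frame of sled between 0.04 and 0.06 m and x of module in the frame of sled between -0.012 and 0.012 m and y of module in the frame of sled between -0.04 and 0.01 m and contact force between module and dock above 0.2 N and linear speed of module below 0.01 m/s).
It fails at once if the module presses the dock with 20 N or more (contact force between module and dock above 20 N).
It fails at once if the module is shoved more than 40 mm along while still upright (angle between module's own z axis and vertical below 0.15 rad and distance of module from where it was at the start of the episode above 0.04 m).
It fails at once if the amber bottle is disturbed (moved 15 mm or tipped) (distance of amber from where it was at the start of the episode above 0.015 m or angle between amber's own z axis and vertical above 0.2 rad).
It fails at once if the white jar is disturbed (moved 15 mm or tipped) (distance of jar from where it was at the start of the episode above 0.015 m or angle between jar's own z axis and vertical above 0.2 rad).
It also fails if it takes over 64 s, if anything falls off the work surface, if the arm or the gripper's body presses on something with over 40 N, if the wrist force passes 120 N, or if a joint passes its speed limit or range.

ROBOT

A 7-joint arm with a two-finger parallel gripper is mounted at the origin on the work surface. World frame = base frame: x ahead of the robot, y to its left, z up, the work surface at z = 0. Lengths are in m, angles in rad, forces in N, time in s.
With the tool pointing down it reaches from about 0.4 to 0.875 m from the base axis. Payload 6.5 kg.
Tool frame: the origin (TCP) lies midway between the tips of the shut fingers; the grasp point (between the pads) lies 19 mm behind it; z points along the fingers, y is the line along which they close (so a half turn about z gives the same grasp; the last joint's range is limited). The gripper opens to 85 mm and grips with 20 to 120 N. Pads are 22 mm wide; open, the fingers measure 114 mm over their backs; the gripper's body (76 mm by 85 mm) begins 54 mm behind the grasp point. The pads swing forward as they close: fully open they stand 13 mm farther back than shut.
Start: joints at [-1.216, 0.536, -0.004, 1.538, 0.003, 1.067, -0.071], TCP at [0.266, 0.593, 0.231] pointing down, gripper open.
Joint ranges: [-2.7, 2.7], [-0.37, 2.16], [-1.27, 1.26], [0.24, 2.4], [-1.31, 4.45], [0.19, 1.91], [-2.76, 2.76]. Speed limits (rad/s): [2.39, 2.39, 3.14, 3.14, 3.14, 3.14, 3.14].

INTERFACE

Orientations are given as a 3x3 rotation matrix whose columns are the frame's x, y, z axes.
In Python, from workcell import ctrl gives the robot as it stands.
- The arm moves only by the shell command python3 -m creep 'ROWS' [FORCE]. ROWS is JSON, a list of rows, each a list of 5 numbers: the closure, from 0 (fully open) to 1 (shut), then the shift along the tool's x, y, z as a fraction of full scale, then the turn about the tool's z as a fraction of full scale. In form: [[fingers, dx, dy, dz, turn], ...]. A call has 1 to 5 rows; each row shifts and turns the commanded pose from where the row before left it, along the tool's axes as they then stand; what a row does not reach is not made up. Full scale, the value 1, is 0.12 m for a shift and 120 degrees for a turn. A row lasts 1/12 s, in which the tool goes at most 41.7 mm and 7.16 degrees, less where a joint would pass 70% of its speed; a pose out of reach is approached as far as the arm can. A call with a number of a shift or a turn outside -1 to 1 is refused whole. A call with a gripper value outside its range is refused whole. The fingers move at their own pace and stop on an object; FORCE is the grip in N (left out, the last holds). Time passes only in rows, so rows that do not move let the fingers close. It gives the time, the measured TCP pose, the force, the opening and the grip force at its end, in the units of the state.
- ctrl.sense(): the state, without advancing time (a new reading comes with each control period).
- ctrl.grab_frame(name): name is "side" or "top"; returns a dict with "pixels" (384x512x3 uint8, blue, green, red), "fx", "fy", "cx", "cy" (pixels), "origin" and "rotation" of the camera in the world. Camera axes: x right, y down, z forward; pixel columns grow to the right and rows downward; lengths in m; the calibration is good to about 2 mm. A picture is of the moment at which its call begins. There is no depth.
- ctrl.finish_job(): hands the job in; it is judged then, once.
The state is a dict: "time_s": time; "joint_positions": joint angles; "joint_vel": joint speeds; "tau": joint torques, N m; "position": TCP position; "tool_rot": TCP orientation; "ft_force": force on the tool from outside, world axes, zero at the start; "torque": the same for the moment, N m; "opening": opening from 0.0 (shut) to 1.0 (fully open); "grasp_force": force on a finger pad.
Only numpy, scipy, OpenCV 4.12 (cv2) and the standard library are available. Lean on these libraries where they do the work, as an engineer would, in place of code of your own. Each camera call takes 0.05 s, during which the arm holds its last target. There are 200 camera calls.

## Working session

There is one attempt and no reset: what is moved stays moved. The work goes in short steps, Python scripts to look and compute and a shell command to move; the robot and the scene stay as the last step left them, time stands still between calls to the robot, and variables do not carry over. Pictures are saved under pics/ and viewed, at most 10 in all, crops included, and the job is handed in when it is done.

```bash
mkdir -p pics; cat > h.py <<'E'
from workcell import ctrl
import numpy as np, cv2
def ray(f,u,v):
    R=np.array(f["rotation"]);d=R@np.array([(u-f["cx"])/f["fx"],(v-f["cy"])/f["fy"],1]);return np.array(f["origin"]),d
def onz(f,u,v,z):
    o,d=ray(f,u,v);return (o+d*(z-o[2])/d[2]).round(4)
def proj(f,p):
    q=np.array(f["rotation"]).T@(np.array(p)-np.array(f["origin"]));return (f["fx"]*q[0]/q[2]+f["cx"],f["fy"]*q[1]/q[2]+f["cy"])
E
python3 - <<'E'
from h import *
import pickle
a=ctrl.grab_frame("top");b=ctrl.grab_frame("side")
pickle.dump((a,b),open("f0.pkl","wb"))
cv2.imwrite("pics/top0.png",cv2.resize(a["pixels"],(800,600)));cv2.imwrite("pics/side0.png",cv2.resize(b["pixels"],(800,600)))
for f in(a,b):print(f["origin"],f["rotation"],f["fx"],f["cx"],f["cy"])
s=ctrl.sense();print(s["position"],s["tool_rot"],s["ft_force"],s["time_s"])
E
```

```text
[ 0.39267686 -0.06387796  0.81139258] [[ 0.01228145 -0.9874855   0.15723089]
 [-0.99970202 -0.00880855  0.02276574]
 [-0.02109586 -0.15746364 -0.98729943]] 357.97410017908663 259.883474586328 190.98021334658947
[0.49836369 0.65298298 0.75345524] [[-0.99978266  0.01712037  0.01189664]
 [ 0.00342475  0.69775769 -0.71632568]
 [-0.02056473 -0.71612925 -0.69766467]] 384.1047372020689 251.18547553548393 193.52194114419348
[0.26526101 0.5927901  0.23048904] [[-9.12814067e-01  4.08375037e-01 -5.54669112e-04]
 [ 4.08375401e-01  9.12812864e-01 -1.48552009e-03]
 [-1.00340221e-04 -1.58251686e-03 -9.99998743e-01]] [-0.0013441   0.24453578 -0.27832234] 0.1
```

View pics/top0.png

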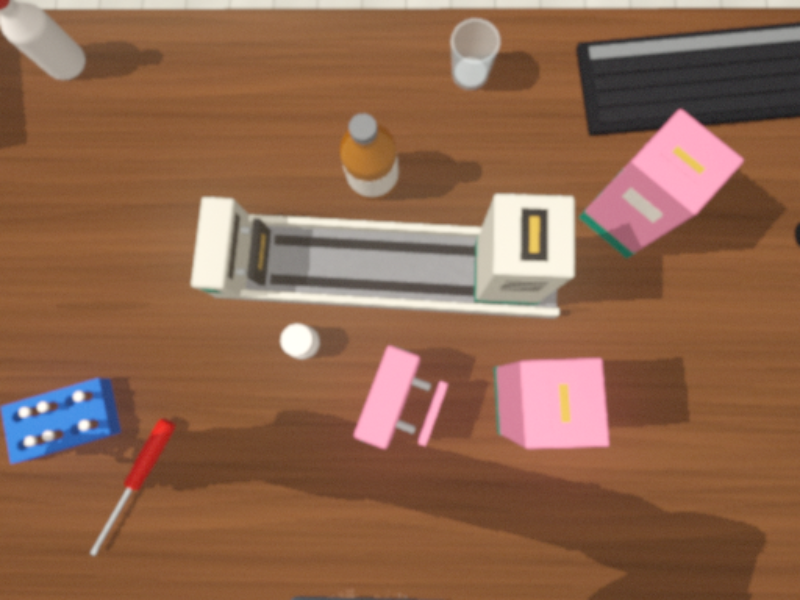

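View pics/side0.png

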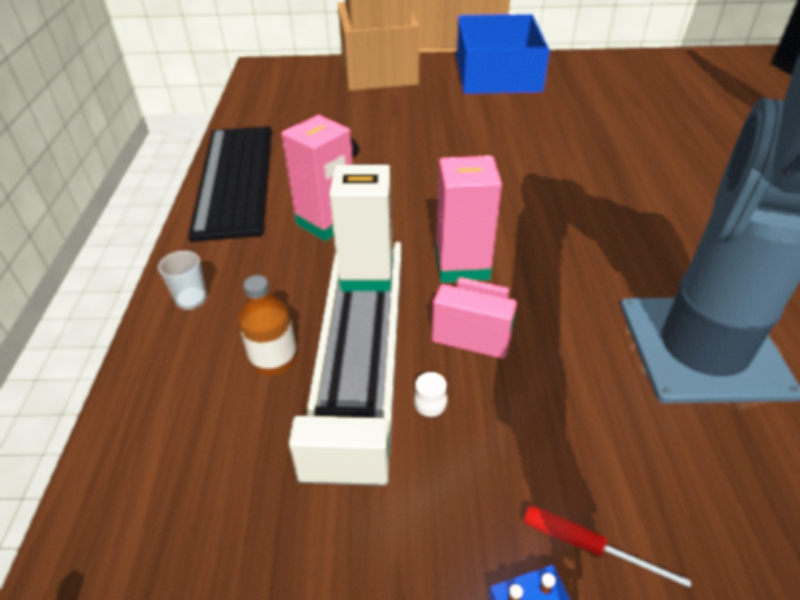

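The top view shows the module at about (533,235) with its dock-side top edge at u≈493. The dock is at (215,245), the amber bottle at (368,155) and the jar at (300,341). The sled runs almost along world +y, with the dock at the left (+y). The pink objects are decoys.

```bash
python3 - <<'E'
from h import *
import pickle
a,b=pickle.load(open("f0.pkl","rb"))
k=.64
T=lambda n,u,v,z:print(n,onz(a,u*k,v*k,z))
for n,u,v in[("mTL",495,195),("mTR",574,196),("mBR",573,277),("mBL",490,278)]:T(n,u,v,.216)
for n,u,v in[("dTL",204,198),("dTR",237,199),("dBR",228,291),("dBL",193,288)]:T(n,u,v,.095)
T("rail near end outer",559,316,.026);T("rail near mid",300,303,.026);T("rail far",290,217,.026);T("rail far r",480,228,.026)
T("plate top",252,220,.074);T("plate face top R",271,222,.074);T("plate bot R",264,283,.074)
T("amber cap",363,128,.17);T("jar top",299,340,.05)
# module top contour in both views
for f,n in((a,"t"),(b,"s")):
    m=cv2.inRange(f["pixels"],(150,185,190),(255,255,255))
    nn,l,st,c=cv2.connectedComponentsWithStats(m)
    for i in range(1,nn):
        if st[i,4]>400:print(n,st[i],c[i].round(1))
S=lambda n,u,v,z:print(n,onz(b,u*k,v*k,z))
for n,u,v in[("mTL",335,167),("mTR",390,167),("mBR",390,183),("mBL",332,183)]:S(n,u,v,.216)
for n,u,v in[("dTL",295,419),("dTR",388,422)]:S(n,u,v,.095)
S("jar",431,381,.05);S("amber",257,285,.17)
E
```

```text
mTL [ 0.6043 -0.1472  0.216 ]
mTR [ 0.6036 -0.2341  0.216 ]
mBR [ 0.5125 -0.2298  0.216 ]
mBL [ 0.5106 -0.1406  0.216 ]
dTL [0.6412 0.2264 0.095 ]
dTR [0.64   0.1816 0.095 ]
dBR [0.5145 0.1859 0.095 ]
dBL [0.5181 0.2324 0.095 ]
rail near end outer [ 0.4946 -0.2613  0.026 ]
rail near mid [0.5098 0.1054 0.026 ]
rail far [0.6368 0.1255 0.026 ]
rail far r [ 0.6219 -0.1515  0.026 ]
plate top [0.6173 0.1662 0.074 ]
plate face top R [0.6146 0.1398 0.074 ]
plate bot R [0.5294 0.145  0.074 ]
amber cap [0.7054 0.0062 0.17  ]
jar top [0.455  0.0995 0.05  ]
t [  10    0  502    6 2502] [257.5   2. ]
t [ 168  124  200   66 3152] [316.1 150.7]
t [ 122  126   28   59 1212] [135.5 155.1]
t [ 154  186  204   16 1088] [258.2 193.3]
s [    0     0   220   375 19172] [ 85.2 137. ]
s [ 325    0  121   32 3071] [389.7  13.7]
s [ 185  100   71  210 5932] [224.8 214.8]
s [157 213  30  22 420] [172.5 225.1]
s [266 238  20  28 466] [275.4 251.7]
mTL [ 0.6028 -0.2265  0.216 ]
mTR [ 0.5106 -0.2231  0.216 ]
mBR [ 0.5106 -0.1749  0.216 ]
mBL [ 0.6045 -0.1782  0.216 ]
dTL [0.6387 0.1938 0.095 ]
dTR [0.5162 0.2006 0.095 ]
jar [0.454  0.0987 0.05  ]
amber [0.7041 0.0131 0.17  ]
```

```bash
python3 -m creep '[[1,0,0,-0.2,-0.06],[1,0,0,-0.2,-0.06],[1,0,0,-0.2,-0.06],[1,-0.25,-0.22,0,0],[1,-0.25,-0.22,0,0]]'; python3 - <<'E'
from h import *
import pickle
print(ctrl.sense()["tool_rot"])
a,b=pickle.load(open("f0.pkl","rb"))
for u,v in[(583,215),(630,253)]:print(onz(a,u*.64,v*.64,0))
for u,v in[(681,110),(742,160),(633,163),(692,214),(525,447),(608,446),(523,360),(602,359)]:print(onz(a,u*.64,v*.64,.21))
E
```

```text
time_s: 0.52
position: [0.3214, 0.5396, 0.3046]
tool_rot: [[-0.999, 0.039, -0.0], [0.039, 0.999, 0.003], [0.0, 0.003, -1.0]]
ft_force: [0.6, 0.0, -0.5]
opening: 0.297
grasp_force: 0.0
[[-9.99225226e-01  3.93563899e-02 -1.50950926e-04]
 [ 3.93556471e-02  9.99219447e-01  3.41021759e-03]
 [ 2.85046954e-04  3.40163467e-03 -9.99994174e-01]]
[ 0.6505 -0.3081  0.    ]
[ 0.5927 -0.3749  0.    ]
[ 0.7084 -0.3603  0.21  ]
[ 0.6486 -0.424   0.21  ]
[ 0.6446 -0.3029  0.21  ]
[ 0.5856 -0.3644  0.21  ]
[ 0.333  -0.1757  0.21  ]
[ 0.3353 -0.2614  0.21  ]
[ 0.4231 -0.1754  0.21  ]
[ 0.4251 -0.2591  0.21  ]
```

```bash
python3 -m creep '[[1,-0.25,-0.22,0,0],[1,-0.25,-0.22,0,0],[1,-0.25,-0.22,0,0],[1,-0.25,-0.22,0,0],[1,-0.25,-0.22,0,0]]'; python3 -m creep '[[1,-0.19,-0.29,0,0],[1,-0.19,-0.29,0,0],[1,-0.19,-0.29,0,0],[1,-0.19,-0.29,0,0],[1,-0.19,-0.29,0,0]]'; python3 -m creep '[[1,0,-0.32,0,0],[1,0,-0.32,0,0],[1,0,-0.32,0,0],[1,0,-0.32,0,0],[1,0,-0.32,0,0]]';python3 -m creep '[[1,0,-0.32,0,0],[1,0,-0.32,0,0],[1,0,-0.32,0,0],[1,0,-0.32,0,0],[1,0,-0.32,0,0]]'
```

```text
time_s: 0.93
position: [0.4678, 0.3973, 0.303]
tool_rot: [[-0.999, 0.046, -0.0], [0.046, 0.999, -0.0], [0.0, -0.001, -1.0]]
ft_force: [1.5, 0.4, 0.8]
opening: -0.0
grasp_force: 0.0
time_s: 1.35
position: [0.5732, 0.218, 0.303]
tool_rot: [[-0.999, 0.046, -0.001], [0.046, 0.999, -0.0], [0.001, -0.0, -1.0]]
ft_force: [1.0, 0.4, 0.6]
opening: -0.001
grasp_force: 0.0
time_s: 1.77
position: [0.5633, 0.0264, 0.303]
tool_rot: [[-0.999, 0.046, -0.001], [0.046, 0.999, -0.0], [0.001, -0.0, -1.0]]
ft_force: [-0.2, -0.9, -0.1]
opening: -0.001
grasp_force: 0.0
time_s: 2.18
position: [0.5545, -0.1653, 0.3031]
tool_rot: [[-0.999, 0.046, -0.0], [0.046, 0.999, 0.0], [0.0, 0.0, -1.0]]
ft_force: [0.3, -0.3, -0.2]
opening: -0.001
grasp_force: 0.0
```

```bash
python3 -m creep '[[1,-0.07,-0.32,0,0],[1,0,-0.32,0,0],[1,0,-0.32,0,0],[1,0,-0.1,0,0],[1,0,0,0.3,0]]'; python3 -m creep '[[1,0,0,0.3,0],[1,0,0,0.3,0],[1,0,0,0,0],[1,0,0,0,0]]'; python3 - <<'E'
from h import *
a=ctrl.grab_frame("top");b=ctrl.grab_frame("side")
cv2.imwrite("pics/p1.png",cv2.resize(np.hstack([a["pixels"],b["pixels"]]),(800,300)))
E
```

```text
time_s: 2.6
position: [0.5595, -0.2988, 0.2732]
tool_rot: [[-0.999, 0.053, 0.01], [0.053, 0.999, -0.008], [-0.011, -0.007, -1.0]]
ft_force: [2.4, -1.3, 0.3]
opening: -0.003
grasp_force: 0.0
time_s: 2.93
position: [0.5566, -0.2901, 0.194]
tool_rot: [[-0.999, 0.045, -0.004], [0.045, 0.999, 0.002], [0.004, 0.002, -1.0]]
ft_force: [0.3, -1.1, 1.3]
opening: 0.001
grasp_force: 0.0
```

View pics/p1.png

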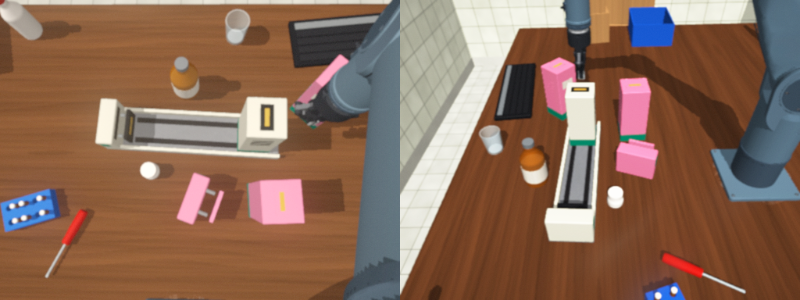

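```bash
python3 -m creep '[[1,0,0.1,0.08,0],[1,0,0.08,0,0],[1,0,0.05,0,0],[1,0,0.03,0,0],[1,0,0.03,0,0]]'; python3 -m creep '[[1,0,0.04,0,0],[1,0,0.04,0,0],[1,0,0.04,0,0],[1,0,0.04,0,0],[1,0,0.04,0,0]]';  python3 -m creep '[[1,0,0.04,0,0],[1,0,0.04,0,0],[1,0,0.04,0,0],[1,0,0,0,0]]';python3 - <<'E'
from h import *
b=ctrl.grab_frame("top")
b2=ctrl.grab_frame("side")
cv2.imwrite("pics/p2.png",np.hstack([b["pixels"][80:240,100:500],b2["pixels"][80:240,60:460]]))
E
```

```text
time_s: 3.45
position: [0.5599, -0.2552, 0.1864]
tool_rot: [[-0.999, 0.045, 0.001], [0.045, 0.999, -0.0], [-0.001, -0.0, -1.0]]
ft_force: [0.3, -1.3, 1.4]
opening: 0.003
grasp_force: 0.0
time_s: 3.87
position: [0.5606, -0.2325, 0.1859]
tool_rot: [[-0.999, 0.046, 0.001], [0.046, 0.999, -0.001], [-0.001, -0.001, -1.0]]
ft_force: [0.1, -1.1, 1.6]
opening: 0.003
grasp_force: 0.8
time_s: 4.2
position: [0.562, -0.2175, 0.1869]
tool_rot: [[-0.999, 0.045, 0.002], [0.045, 0.999, -0.001], [-0.002, -0.001, -1.0]]
ft_force: [-1.4, -2.5, 6.1]
opening: 0.002
grasp_force: 3.5
```

View pics/p2.png

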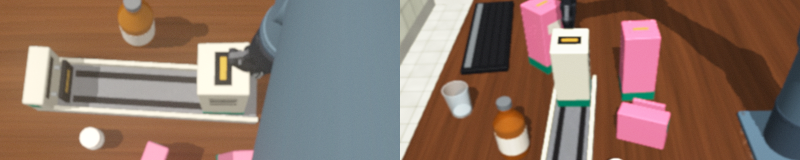

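The module has tilted a little and its foot has stayed put: the green bottom edge is still at v≈184 in the side view. I'll keep tipping and let the hand rise slightly as I go.

```bash
python3 -m creep '[[1,0,0.04,-0.015,0],[1,0,0.04,-0.015,0],[1,0,0.04,-0.015,0],[1,0,0.04,-0.015,0],[1,0,0.04,-0.015,0]]'; python3 -m creep '[[1,0,0.04,-0.015,0],[1,0,0.04,-0.015,0],[1,0,0.04,-0.01,0],[1,0,0.04,-0.01,0],[1,0,0.04,-0.01,0]]';python3 - <<'E'
from h import *
b=ctrl.grab_frame("top")
b2=ctrl.grab_frame("side")
cv2.imwrite("pics/p3.png",np.hstack([b["pixels"][80:240,100:500],b2["pixels"][80:240,60:460]]))
E
```

```text
time_s: 4.72
position: [0.5621, -0.1925, 0.1945]
tool_rot: [[-0.999, 0.045, -0.001], [0.045, 0.999, 0.001], [0.001, 0.001, -1.0]]
ft_force: [0.3, -0.7, -0.1]
opening: -0.002
grasp_force: 0.2
time_s: 5.13
position: [0.5633, -0.1693, 0.202]
tool_rot: [[-0.999, 0.046, -0.0], [0.046, 0.999, 0.0], [0.0, 0.0, -1.0]]
ft_force: [-1.2, 0.2, 0.3]
opening: 0.002
grasp_force: 0.0
```

View pics/p3.png

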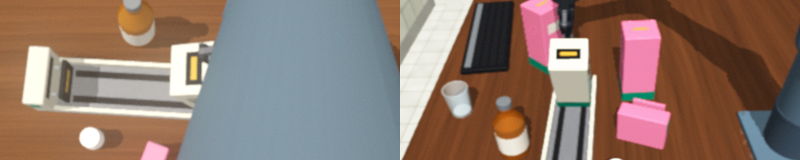

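It is tilting well, with the foot still in place and the push force near zero, so it is close to balance.

```bash
python3 -m creep '[[1,0,0.04,0,0],[1,0,0.04,0,0],[1,0,0.04,0,0],[1,0,0.04,0,0],[1,0,0.04,0,0]]'; python3 -m creep '[[1,0,0,0,0],[1,0,0,0,0],[1,0,0,0,0],[1,0,0,0,0],[1,0,0,0,0]]';python3 - <<'E'
from h import *
b=ctrl.grab_frame("top")
b2=ctrl.grab_frame("side")
cv2.imwrite("pics/p4.png",np.hstack([b["pixels"][80:240,100:500],b2["pixels"][80:240,60:460]]))
E
```

```text
time_s: 5.65
position: [0.5644, -0.1453, 0.2018]
tool_rot: [[-0.999, 0.046, -0.0], [0.046, 0.999, 0.0], [0.0, 0.0, -1.0]]
ft_force: [-1.0, 0.1, 0.1]
opening: 0.003
grasp_force: 0.0
time_s: 6.07
position: [0.5644, -0.1463, 0.2019]
tool_rot: [[-0.999, 0.046, 0.0], [0.046, 0.999, -0.0], [-0.0, -0.0, -1.0]]
ft_force: [-0.5, -0.6, -0.3]
opening: -0.003
grasp_force: 0.0
```

View pics/p4.png

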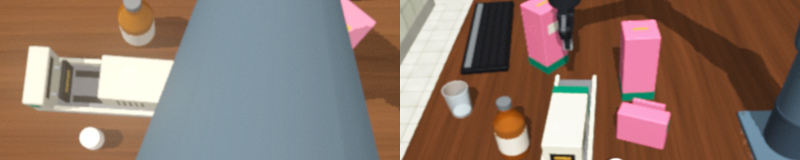

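The module now lies in the sled. In the side view the green end's top edge is at about (232,162), and in the top view the socket end is at u≈200.

```bash
python3 -m creep '[[1,0,-0.25,0,0],[1,0,-0.25,0,0],[1,0,-0.25,0,0],[1,0,-0.2,0,0],[1,0,0,0,0]]'; python3 - <<'E'
from h import *
a=ctrl.grab_frame("top");b=ctrl.grab_frame("side")
O=np.array([.5674,-.0407]);ey=np.array([.045,.999]);ex=np.array([.999,-.045])
hsv=cv2.cvtColor(b["pixels"],cv2.COLOR_BGR2HSV)
m=cv2.inRange(hsv,(70,120,60),(95,255,255));m[:,:200]=0;m[:,262:]=0;m[200:]=0;m[:120]=0
ys,xs=np.nonzero(m);print("green box",xs.min(),xs.max(),ys.min(),ys.max(),len(xs))
for u in range(xs.min()+3,xs.max(),6):
    c=ys[xs==u]
    if len(c):
        for v in(c.min(),c.max()):
            p=onz(b,u,v,.094);q=p[:2]-O;print(u,v,p,"sled",(q@ex).round(4),(q@ey).round(4))
p=onz(a,200,155,.094);print("front",p,(p[:2]-O)@ey)
cv2.imwrite("pics/p5.png",np.hstack([a["pixels"][80:240,100:500],b["pixels"][80:240,60:460]]))
E
```

```text
time_s: 6.58
position: [0.5573, -0.2671, 0.2022]
tool_rot: [[-0.999, 0.053, -0.0], [0.053, 0.999, -0.005], [0.0, -0.005, -1.0]]
ft_force: [-0.3, -1.3, 1.0]
opening: -0.002
grasp_force: 0.0
green box 200 247 136 172 395
203 146 [ 0.6454 -0.2202  0.094 ] sled 0.086 -0.1758
203 151 [ 0.6434 -0.1973  0.094 ] sled 0.083 -0.153
209 147 [ 0.628  -0.2151  0.094 ] sled 0.0684 -0.1715
209 152 [ 0.6263 -0.1923  0.094 ] sled 0.0657 -0.1488
215 143 [ 0.6122 -0.2333  0.094 ] sled 0.0534 -0.1904
215 171 [ 0.6044 -0.1112  0.094 ] sled 0.0401 -0.0688
221 139 [ 0.596  -0.2519  0.094 ] sled 0.0381 -0.2097
221 171 [ 0.5886 -0.1108  0.094 ] sled 0.0243 -0.0691
227 136 [ 0.5793 -0.2661  0.094 ] sled 0.022 -0.2246
227 172 [ 0.5726 -0.1064  0.094 ] sled 0.0082 -0.0654
233 166 [ 0.5576 -0.1302  0.094 ] sled -0.0058 -0.0899
233 172 [ 0.5569 -0.1059  0.094 ] sled -0.0076 -0.0656
239 166 [ 0.5417 -0.1298  0.094 ] sled -0.0217 -0.0902
239 172 [ 0.5412 -0.1055  0.094 ] sled -0.0233 -0.0659
245 167 [ 0.5257 -0.1252  0.094 ] sled -0.0379 -0.0863
245 172 [ 0.5255 -0.1051  0.094 ] sled -0.039 -0.0662
front [0.5812 0.0776 0.094 ] 0.1188027
```

View pics/p5.png

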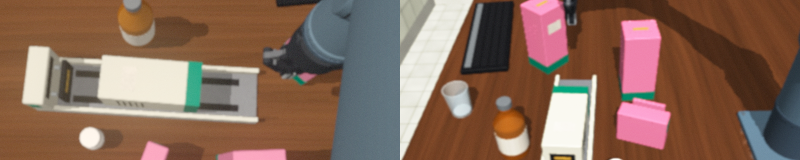

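The module lies flat, with its green end at about y_world −0.130. I'll bring the hand down behind it.

```bash
python3 -m creep '[[1,0,0.21,0,0],[1,0,0.21,0,0],[1,0,0,0.3,0],[1,0,0,0.3,0],[1,0,0,0.3,0]]'; python3 -m creep '[[1,0,0,0.3,0],[1,0,0,0.11,0],[1,0,0,0,0],[1,0,0,0,0]]'; python3 -m creep '[[1,0,0.12,0,0],[1,0,0.12,0,0],[1,0,0.1,0,0],[1,0,0.08,0,0],[1,0,0.03,0,0]]'
```

```text
time_s: 7.1
position: [0.5627, -0.2068, 0.0934]
tool_rot: [[-0.999, 0.042, 0.002], [0.042, 0.999, 0.001], [-0.002, 0.001, -1.0]]
ft_force: [0.6, -0.1, 0.4]
opening: -0.003
grasp_force: 0.0
time_s: 7.43
position: [0.562, -0.2088, 0.0453]
tool_rot: [[-0.999, 0.045, 0.0], [0.045, 0.999, 0.0], [-0.0, 0.0, -1.0]]
ft_force: [1.1, -0.5, 0.6]
opening: 0.003
grasp_force: 0.0
time_s: 7.85
position: [0.5656, -0.154, 0.0462]
tool_rot: [[-0.999, 0.044, 0.003], [0.044, 0.999, -0.001], [-0.003, -0.001, -1.0]]
ft_force: [-0.6, -5.7, 6.0]
opening: -0.001
grasp_force: 0.0
```

```bash
python3 -m creep '[[1,0,0.03,0,0],[1,0,0.03,0,0],[1,0,0.03,0,0],[1,0,0.03,0,0],[1,0,0.03,0,0]]'; python3 -m creep '[[1,0,0.03,0,0],[1,0,0.03,0,0],[1,0,0.03,0,0],[1,0,0.03,0,0],[1,0,0.03,0,0]]'; python3 - <<'E'
from h import *
a=ctrl.grab_frame("top");b=ctrl.grab_frame("side")
cv2.imwrite("pics/p6.png",np.vstack([cv2.resize(a["pixels"][100:220,100:370],(800,356)),cv2.resize(b["pixels"][130:310,150:420],(360,240)).repeat(1,0) if 0 else np.hstack([cv2.resize(b["pixels"][130:310,150:420],(360,240)),np.zeros((240,440,3),np.uint8)])]))
s=ctrl.sense();print(s["position"],s["ft_force"])
E
```

```text
time_s: 8.27
position: [0.5661, -0.1397, 0.0462]
tool_rot: [[-0.999, 0.048, 0.003], [0.048, 0.999, -0.003], [-0.004, -0.003, -1.0]]
ft_force: [-0.4, -6.0, 6.6]
opening: -0.002
grasp_force: 0.0
time_s: 8.68
position: [0.5669, -0.1218, 0.0462]
tool_rot: [[-0.999, 0.048, 0.003], [0.048, 0.999, -0.003], [-0.003, -0.003, -1.0]]
ft_force: [1.1, -6.5, 6.7]
opening: -0.0
grasp_force: 0.0
[ 0.56695697 -0.12065006  0.0460992 ] [ 0.47275909 -3.56143406  6.29649205]
```

View pics/p6.png

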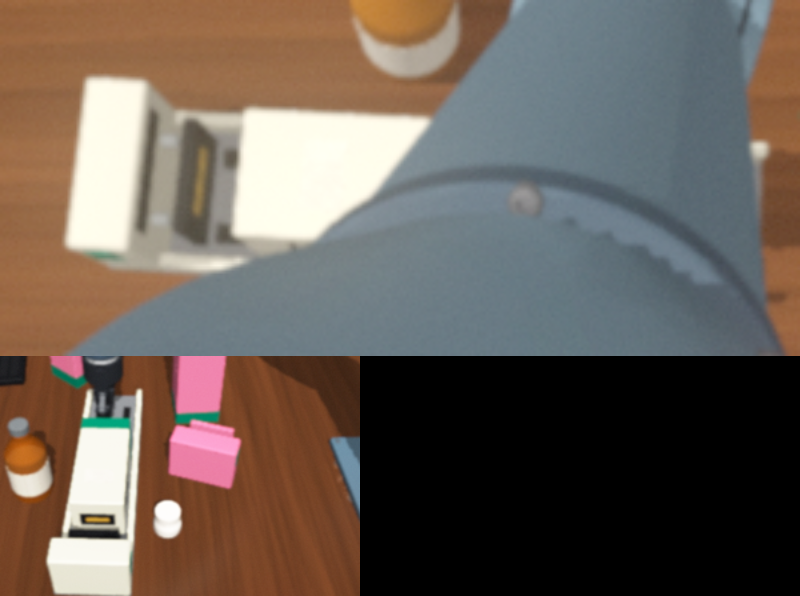

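The module's socket end is about 25 mm short of the plate, at crop u≈240 against the plate edge at ≈215. I'll ease off the downward drag and keep going.

```bash
python3 -m creep '[[1,0,0.03,-0.01,0],[1,0,0.03,0,0],[1,0,0.03,0,0],[1,0,0.03,0,0],[1,0,0.02,0,0]]'; python3 -m creep '[[1,0,0.01,0,0],[1,0,0.01,0,0],[1,0,0.01,0,0]]'; python3 -m creep '[[1,0,0.01,0,0],[1,0,0.01,0,0]]'
```

```text
time_s: 9.2
position: [0.5673, -0.1038, 0.0469]
tool_rot: [[-0.999, 0.047, 0.002], [0.047, 0.999, -0.002], [-0.002, -0.002, -1.0]]
ft_force: [0.0, -5.8, 6.0]
opening: -0.001
grasp_force: 0.0
time_s: 9.45
position: [0.5674, -0.1005, 0.0469]
tool_rot: [[-0.999, 0.047, 0.002], [0.047, 0.999, -0.002], [-0.002, -0.002, -1.0]]
ft_force: [-0.0, -5.5, 5.7]
opening: 0.0
grasp_force: 0.0
time_s: 9.62
position: [0.5676, -0.0982, 0.0469]
tool_rot: [[-0.999, 0.047, 0.002], [0.047, 0.999, -0.002], [-0.002, -0.002, -1.0]]
ft_force: [-1.1, -6.2, 7.2]
opening: 0.0
grasp_force: 0.0
```

```bash
for i in 1 2 3; do :; done; python3 -m creep '[[1,0,0.01,0,0],[1,0,0.01,0,0]]' | grep -E "pos|ft_"; python3 -m creep '[[1,0,0.01,0,0],[1,0,0.01,0,0]]' | grep -E "pos|ft_"; python3 -m creep '[[1,0,0.01,0,0]]' | grep -E "pos|ft_"
```

```text
position: [0.5677, -0.0957, 0.0469]
ft_force: [-0.1, -6.2, 5.8]
position: [0.5677, -0.0934, 0.0469]
ft_force: [-0.2, -6.5, 5.6]
position: [0.5678, -0.0922, 0.0469]
ft_force: [0.6, -6.2, 6.0]
```

```bash
python3 -m creep '[[1,0,0.01,0,0]]' | grep -E "pos|ft_"; python3 -m creep '[[1,0,0.01,0,0]]' | grep -E "pos|ft_"; python3 -m creep '[[1,0,0.01,0,0]]' | grep -E "pos|ft_"
```

```text
position: [0.5678, -0.091, 0.0469]
ft_force: [-1.0, -6.0, 6.0]
position: [0.5679, -0.0898, 0.0469]
ft_force: [0.2, -5.3, 6.3]
position: [0.5679, -0.0886, 0.0469]
ft_force: [-0.8, -6.9, 5.7]
```

```bash
python3 - <<'E'
from h import *
a=ctrl.grab_frame("top")
cv2.imwrite("pics/p7.png",cv2.resize(a["pixels"][110:200,115:235],(800,600)))
E
```

```text
(no output)
```

View pics/p7.png

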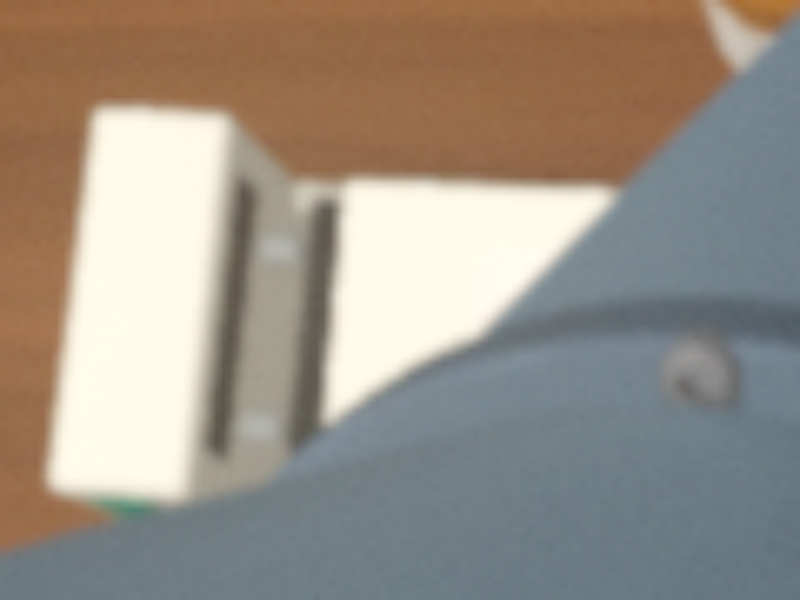

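The module edge is right at the plate (crop u≈338), so contact should come within millimetres. I'll use small steps and watch the force.

```bash
python3 -m creep '[[1,0,0.008,0,0]]' | grep -E "pos|ft_"; python3 -m creep '[[1,0,0.008,0,0]]' | grep -E "pos|ft_"; python3 -m creep '[[1,0,0.008,0,0]]' | grep -E "pos|ft_"
```

```text
position: [0.568, -0.0877, 0.0469]
ft_force: [-0.2, -7.4, 5.9]
position: [0.568, -0.0867, 0.0469]
ft_force: [0.5, -5.8, 6.1]
position: [0.5681, -0.0857, 0.0469]
ft_force: [0.3, -6.3, 6.0]
```

```bash
python3 -m creep '[[1,0,0.008,0,0]]' | grep -E "pos|ft_"; python3 -m creep '[[1,0,0.008,0,0]]' | grep -E "pos|ft_"; python3 -m creep '[[1,0,0.008,0,0]]' | grep -E "pos|ft_"
```

```text
position: [0.5681, -0.0847, 0.0469]
ft_force: [-1.1, -5.9, 7.1]
position: [0.5681, -0.0838, 0.0469]
ft_force: [-0.6, -6.1, 6.5]
position: [0.5682, -0.0828, 0.0469]
ft_force: [-0.4, -6.3, 6.9]
```

```bash
python3 -m creep '[[1,0,0.008,0,0]]' | grep -E "pos|ft_"; python3 -m creep '[[1,0,0.008,0,0]]' | grep -E "pos|ft_"; python3 -m creep '[[1,0,0.008,0,0]]' | grep -E "pos|ft_"; python3 -m creep '[[1,0,0.008,0,0]]' | grep -E "pos|ft_"
```

```text
position: [0.5681, -0.0823, 0.0469]
ft_force: [0.2, -7.7, 6.1]
position: [0.5681, -0.0819, 0.0469]
ft_force: [-1.0, -9.0, 6.5]
position: [0.5681, -0.0816, 0.0469]
ft_force: [-0.6, -11.0, 6.3]
position: [0.568, -0.0812, 0.0469]
ft_force: [-0.7, -12.1, 6.7]
```

Contact was at y ≈ −0.0826. Sliding drag is ≈6.2 N and the slope ≈3.5 N/mm, so I'm aiming for Fy ≈ −19.

```bash
python3 -m creep '[[1,0,0.008,0,0],[1,0,0.008,0,0]]' | grep -E "pos|ft_"; python3 -m creep '[[1,0,0.008,0,0]]' | grep -E "pos|ft_"; python3 -m creep '[[1,0,0.008,0,0]]' | grep -E "pos|ft_"
```

```text
position: [0.5679, -0.0805, 0.047]
ft_force: [-1.7, -14.9, 7.3]
position: [0.5679, -0.0801, 0.047]
ft_force: [-2.2, -14.6, 8.0]
position: [0.5678, -0.0797, 0.0471]
ft_force: [-2.7, -17.4, 7.1]
```

```bash
python3 -m creep '[[1,0,0.008,0,0]]' | grep -E "pos|ft_"; python3 -m creep '[[1,0,0.005,0,0],[1,0,0,0,0]]' | grep -E "pos|ft_";  python3 -m creep '[[1,0,0,0,0],[1,0,0,0,0],[1,0,0,0,0]]' | grep -E "pos|ft_"
```

```text
position: [0.5678, -0.0794, 0.0471]
ft_force: [-2.6, -17.8, 8.3]
position: [0.5677, -0.0792, 0.0471]
ft_force: [-2.1, -18.6, 7.4]
position: [0.5677, -0.0792, 0.0471]
ft_force: [-2.6, -17.5, 7.6]
```

The dock force is ≈12 N and has been held. Now I'll back off slowly and clear the hand.

```bash
python3 -m creep '[[1,0,-0.01,0,0],[1,0,-0.01,0,0],[1,0,-0.01,0,0],[1,0,-0.01,0,0],[1,0,-0.01,0,0]]' | grep -E "pos|ft_"; python3 -m creep '[[1,0,-0.01,0,0],[1,0,-0.01,0,0],[1,0,-0.01,0,0],[1,0,-0.01,0,0],[1,0,-0.01,0,0]]' | grep -E "pos|ft_"; python3 -m creep '[[1,0,-0.02,0,0],[1,0,-0.05,0,0],[1,0,-0.1,0,0],[1,0,-0.2,0,0],[1,0,-0.2,0,0]]' | grep -E "pos|ft_"; python3 -m creep '[[1,0,0,-0.3,0],[1,0,0,-0.3,0],[1,0,0,-0.3,0],[1,0,0,-0.3,0],[1,0,0,-0.3,0]]'| grep -E "pos|ft_"; python3 -m creep '[[1,0,-0.2,-0.2,0],[1,0,-0.2,-0.2,0],[1,0,0,0,0],[1,0,0,0,0],[1,0,0,0,0]]'| grep -E "pos|ft_"
python3 - <<'E'
from h import *
a=ctrl.grab_frame("top");b=ctrl.grab_frame("side")
cv2.imwrite("pics/p8.png",np.vstack([cv2.resize(a["pixels"][100:220,110:410],(800,320)),np.hstack([cv2.resize(b["pixels"][130:320,150:420],(398,280)),np.zeros((280,402,3),np.uint8)])]))
E
```

```text
position: [0.5677, -0.0796, 0.0468]
ft_force: [-2.1, -3.9, 7.8]
position: [0.567, -0.0833, 0.0457]
ft_force: [-0.4, -0.1, 0.2]
position: [0.564, -0.1534, 0.0458]
ft_force: [-0.3, 0.2, -0.2]
position: [0.5634, -0.1539, 0.2276]
ft_force: [2.0, -0.3, -0.9]
position: [0.5613, -0.2007, 0.2732]
ft_force: [0.2, 0.2, 0.2]
```

View pics/p8.png

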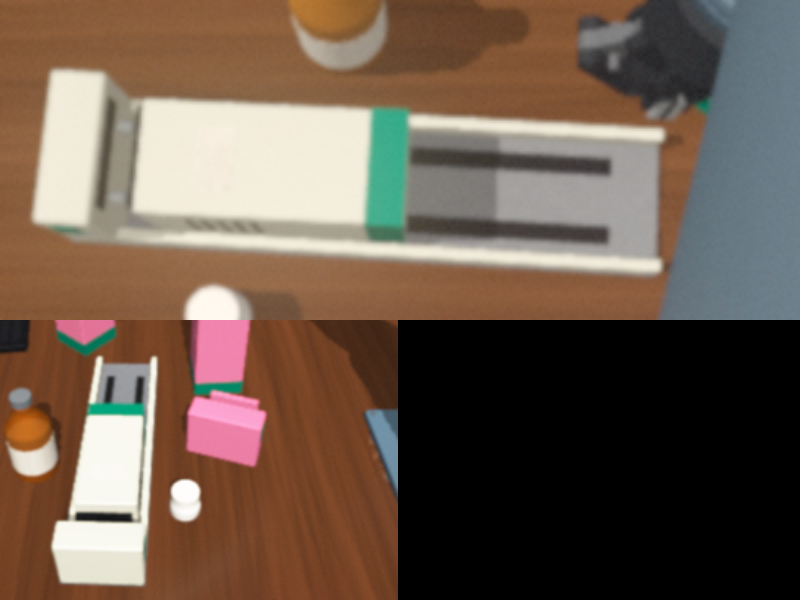

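The module lies flat in the sled against the plate (top crop u≈135), with the hand clear and the bottle and jar unmoved.

```bash
python3 -c "
from workcell import ctrl
print(ctrl.finish_job())"
```

```text
the job is handed in; nothing more can be done
None
```

I handed the job in: the module was tipped onto its side, slid to the contact plate and pressed at an estimated 12 N, and the last picture shows it lying flat in the sled against the plate, hand clear, bottle and jar in place; no verdict came back.

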